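# Index the parts caddy and hold it for picking

## Robot

A 6-joint arm with a two-finger parallel gripper is mounted at the origin on the work surface. World frame = base frame: x ahead of the robot, y to its left, z up, the work surface at z = 0. Lengths are in m, angles in rad, forces in N, time in s.
With the tool pointing down it reaches from about 0.3 to 0.775 m from the base axis. Payload 14.6 kg.
Tool frame: the origin (TCP) lies at the very end of the fingers, on their centre line; the grasp point (between the pads) lies ctrl.tcp_to_grasp behind it (ctrl.tcp_to_grasp is the distance from the TCP to the grasp point, in m); x points along the fingers, y is the direction in which the jaws open and shut, and the axes are right-handed (so a half turn about x gives the same grasp; the last joint's range is limited). The gripper opens to 94 mm and grips with 3 to 60 N. Pads are 16 mm wide; open, the fingers measure 119 mm over their backs; the gripper's body (75 mm by 177 mm) begins 78 mm behind the grasp point.
Start: joints at [-0.067, 0.3, 1.521, -0, 1.321, -0.067], TCP at [0.55, -0, 0.205] pointing down, gripper open.
Joint ranges: [-3.03, 3.03], [-0.79, 2.21], [0.23, 2.52], [-1.04, 4.18], [0, 3.07], [-2.55, 2.55]. Speed limits (rad/s): [2.22, 2.22, 2.57, 3.14, 3.14, 3.14].

## Interface

Orientations are given as [roll, pitch, yaw] about the fixed x, y, z axes, in that order (R = Rz(yaw) Ry(pitch) Rx(roll)).
In Python, from station import ctrl gives the robot as it stands.
- The arm moves only by the tool play_rows, never from a script. Its argument "increments" is a list that holds one entry, the list of rows, each a list of 5 numbers: the closure in counts, from 0 (fully open) to 255 (shut), then the shift along the tool's x, y, z in cm, then the turn about the tool's x in degrees. A call has 1 to 12 rows; each row shifts and turns the commanded pose from where the row before left it, along the tool's axes as they then stand; what a row does not reach is not made up. A row lasts 1/12 s, in which the tool goes at most 41.7 mm and 7.16 degrees, less where a joint would pass 70% of its speed; a pose out of reach is approached as far as the arm can. A call is refused whole if a number of a shift passes 4.17 or a number of a turn 7.16, either way. A call with a gripper value outside its range is refused whole. The fingers move at their own pace and stop on an object; "newtons" is the grip in N (left out, the last holds). Time passes only in rows, so rows that do not move let the fingers close. It gives the time, the measured TCP pose, the force and the opening at its end, in the units of the state.
- ctrl.get_obs(): the state, without advancing time (a new reading comes with each control period).
- ctrl.camera(name): name is "scene" or "side" or "wrist"; returns the picture (420x560x3 uint8, red, green, blue); there is no depth.
- ctrl.calibration(name): a dict with "fx", "fy", "cx", "cy" (pixels), "rvec" (rotation vector, rad) and "tvec" (3), from world to camera coordinates, as OpenCV has them; the wrist camera has in their place "T_tool_cam" (4x4, takes a point from camera to tool coordinates, whose origin is the TCP and whose axes are the tool frame's). Camera axes: x right, y down, z forward; pixel columns grow to the right and rows downward; lengths in m; the calibration is good to about 2 mm. The wrist camera is an equidistant fisheye: a pixel r from the principal point sees the ray r / f radians off the axis. A picture is of the moment at which its call begins: read the wrist's pose just before it. calibration takes no time and is no camera call.
- ctrl.hand_in(): hands the job in, once; it reports no verdict.
The state is a dict: "time_s": time; "qpos": joint angles; "joint_vel": joint speeds; "tau": joint torques, N m; "ee_pos": TCP position; "eef_rot": TCP orientation; "force": force on the tool from outside, world axes, zero at the start; "moment": the same for the moment, N m; "grip_width": finger opening in m.
Only numpy, scipy, OpenCV 4.12 (cv2) and the standard library are available. Lean on these libraries where they do the work, as an engineer would, in place of code of your own. Each camera call takes 0.05 s, during which the arm holds its last target.

## Task

Turn the parts caddy on the stores bench until the square canister stands right at the pointer bracket and let it rest there for about a second so that a part can be picked from it. Then turn the caddy on until the tall round jar stands right at the pointer, and finish while still holding the caddy firmly and still, without letting go. Leave the other things on the bench where they are.

Things in the scene. Friction and masses are not known exactly. Their poses are not given: they have to be found in the camera images.
- caddy_base: Fixed round dark steel base, diameter 280 mm, 12 mm thick; origin at the centre of its underside on the turning axis, z up. Its +x points to the bent aluminium pointer bracket at its edge, on the side across from the robot (34 mm wide, 136 to 176 mm from the axis, 72 mm high, with a pointed lip turned inwards).
- front (a point): The spot in front of the pointer, fixed to the base: 90 mm from the turning axis towards the pointer, 30 mm above the bench (at the top of the disc). A canister stands right at the pointer when its axis is over this spot.
- carousel: Steel disc, diameter 250 mm, top 30 mm above the bench, about 1.4 kg; turns endlessly either way on the base's axis, friction 0.08 N m, no spring. Five grey canisters are fixed on it 72 degrees apart, 90 mm from the axis; a post with a square head in the middle. Origin on the axis at bench level, z up, +x to the square canister; the tall jar is the next one counter-clockwise from above.
- head (a point): Centre of the square black grip head on the post, on the turning axis, 172.5 mm above the bench. Head 36 x 36 mm, from 150 to 195 mm above the bench, sides square to the carousel's x and y axes. It is fixed to the disc, turns with it, and stands clear above all canisters: pinch it from above in any quarter turn.
- square_can (a point): Top centre of the only square canister (lid 50 x 50 mm, top 92 mm above the bench), on its axis.
- tall_jar (a point): Top centre of the only tall round jar (lid diameter 50 mm, top 127 mm above the bench), on its axis. The three other canisters are round too, of the same diameter, but low (top 87 mm above the bench).
- spool: Bystander: loose small wire reel standing upright, black flanges of diameter 100 mm, 70 mm high; origin at the centre of its underside.
- contactor: Bystander: loose black electrical contactor, 75 x 48 x 70 mm; origin at the centre of its underside.
- carton: Bystander: loose open cardboard tray, 130 x 100 x 70 mm; origin at the centre of its underside.

How it is judged:
On the way:
1. the square canister stands at the pointer and the caddy rests there (horizontal distance between square_can and front below 0.011 m and angular speed of carousel below 0.08 rad/s), for 0.5 s.
At the end, for the whole second after the job is handed in: The square canister has first rested at the pointer for at least half a second; now the axis of the tall jar is within 11 mm of the spot in front of the pointer (about 7 degrees), the caddy is not turning, and the robot's fingers are still holding the caddy with more than 2 N (horizontal distance between tall_jar and front below 0.011 m and angular speed of carousel below 0.08 rad/s and contact force between the fingers and carousel above 2 N); the arm keeps its last pose, push and grip.
It fails at once if the wire reel is moved more than 30 mm (distance of spool from where it was at the start of the episode above 0.03 m).
It fails at once if the contactor is moved more than 30 mm (distance of contactor from where it was at the start of the episode above 0.03 m).
It fails at once if the cardboard tray is moved more than 30 mm (distance of carton from where it was at the start of the episode above 0.03 m).
It also fails if it takes over 51 s, if anything falls off the work surface, if the arm or the gripper's body presses on something with over 40 N, if the wrist force passes 120 N, or if a joint passes its speed limit or range.

## Working session

There is one attempt and no reset: what is moved stays moved. The work goes in short steps, Python scripts to look and compute and a tool call to move; the robot and the scene stay as the last step left them, time stands still between calls to the robot, and variables do not carry over. Pictures are saved under pics/ and viewed, and the job is handed in when it is done.

Besides the shell and the picture viewer there is one more tool, called by a JSON object that holds its "fn" and its "kwargs", one argument or row to a line. play_rows: Moves the arm, as the interface text tells. Its arguments: {"type":"object","properties":{"increments":{"type":"array"},"newtons":{"type":"number"}},"required":["increments"]}

```bash
mkdir -p pics; python3 - <<'E'
from station import ctrl
import cv2
print(ctrl.get_obs()); print(ctrl.tcp_to_grasp)
for n in ["scene","side","wrist"]:
    cv2.imwrite(f"pics/{n}0.png",ctrl.camera(n)[:,:,::-1]); print(n,ctrl.calibration(n))
E
```

```text
{'time_s': 0.0, 'qpos': array([-6.65980979e-02,  3.00505246e-01,  1.52160978e+00, -2.21248841e-05,
        1.32068701e+00, -6.65901131e-02]), 'joint_vel': array([-0.00264177, -0.00096319,  0.0003014 ,  0.00100978,  0.00092109,
       -0.00201147]), 'tau': array([-1.53750298e-03, -5.31805658e+01, -3.52735734e+01,  7.07558286e-02,
        2.43994006e-02, -4.79655944e-05]), 'ee_pos': array([5.49727320e-01, 1.04852462e-05, 2.04855458e-01]), 'eef_rot': array([-1.61966872,  1.56958675,  3.09271776]), 'force': array([ 0.36071345, -0.33233289,  0.60759113]), 'moment': array([-0.01449383, -0.02893639, -0.00550671]), 'grip_width': 0.09387098530585285}
0.0188
scene {'fx': 450.4953504026856, 'fy': 450.4953504026856, 'cx': 278.65826748164767, 'cy': 215.61747326954853, 'rvec': array([ 1.6561292 ,  1.68447576, -0.80869253]), 'tvec': array([ 0.01149454, -0.23018543,  1.93225013])}
side {'fx': 472.5755896148612, 'fy': 472.5755896148612, 'cx': 274.95760110470485, 'cy': 219.07078554386598, 'rvec': array([ 2.42735228, -0.51145969,  0.16049147]), 'tvec': array([-0.48808722,  0.24053794,  1.50296018])}
wrist {'fx': 325.19226210127806, 'fy': 325.19226210127806, 'cx': 278.65052809832446, 'cy': 211.5772722983991, 'T_tool_cam': array([[-4.93231862e-04, -2.52504450e-01,  9.67595607e-01,
        -1.79203883e-01],
       [ 9.99999443e-01,  7.78323634e-04,  7.12861616e-04,
        -5.97739567e-04],
       [-9.33103260e-04,  9.67595420e-01,  2.52503926e-01,
        -7.31924932e-02],
       [ 0.00000000e+00,  0.00000000e+00,  0.00000000e+00,
         1.00000000e+00]])}
```

View pics/scene0.png

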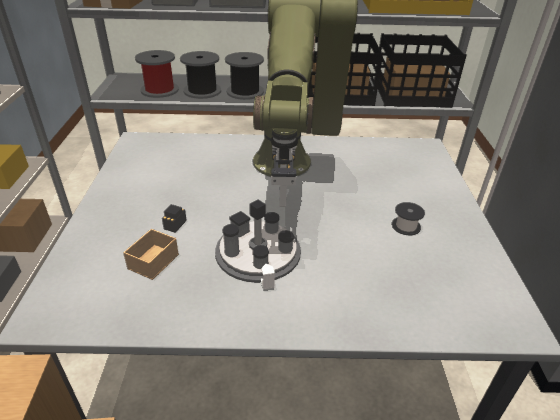

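View pics/side0.png

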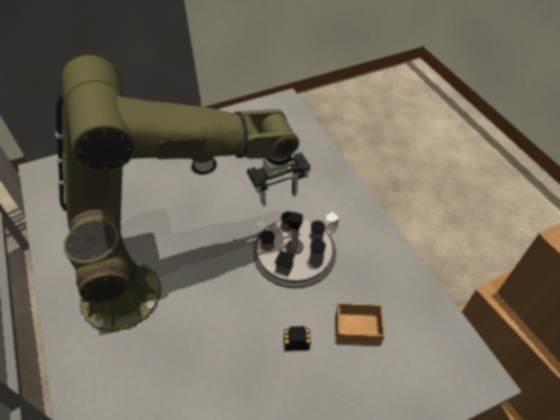

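View pics/wrist0.png

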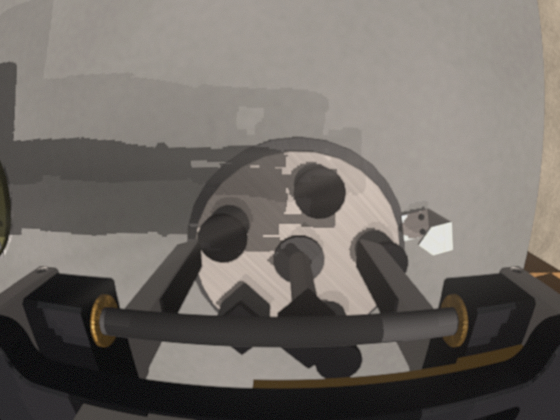

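The scene view shows the caddy near (258,250), with its head at about (258,208), the pointer at (268,277) and the tall jar at (231,240). The square canister is at (240,223). The wrist view shows the same close up: disc centre about (298,255), the pointer at right (435,232), and the square canister at (243,318) beside the head at (308,325).

```bash
cat > h.py <<'E'
from station import ctrl
import numpy as np, cv2
from scipy.spatial.transform import Rotation as Ro
def ray(n,uv,obs=None):
    c=ctrl.calibration(n)
    x=(uv[0]-c['cx'])/c['fx']; y=(uv[1]-c['cy'])/c['fy']
    if n=='wrist':
        r=np.hypot(x,y); d=np.array([np.sin(r)*x/r,np.sin(r)*y/r,np.cos(r)])
        T=c['T_tool_cam']; R=Ro.from_euler('xyz',obs['eef_rot']).as_matrix()
        return obs['ee_pos']+R@T[:3,3], R@T[:3,:3]@d
    R=cv2.Rodrigues(c['rvec'])[0]
    return -R.T@c['tvec'], R.T@np.array([x,y,1])
def onz(n,uv,z,obs=None):
    o,d=ray(n,uv,obs); return (o+d*(z-o[2])/d[2])
def proj(n,p,obs=None):
    c=ctrl.calibration(n); p=np.asarray(p,float)
    if n=='wrist':
        T=c['T_tool_cam']; R=Ro.from_euler('xyz',obs['eef_rot']).as_matrix()
        q=T[:3,:3].T@(R.T@(p-obs['ee_pos'])-T[:3,3]); th=np.arctan2(np.hypot(q[0],q[1]),q[2]); k=th/np.hypot(q[0],q[1])
    else:
        q=cv2.Rodrigues(c['rvec'])[0]@p+c['tvec']; k=1/q[2]
    return np.array([c['cx']+c['fx']*k*q[0],c['cy']+c['fy']*k*q[1]])
E
python3 - <<'E'
from h import *
o=ctrl.get_obs()
for n,uv,z,t in [("scene",(258,203),.195,"head"),("wrist",(308,320),.195,"head"),("wrist",(322,183),.087,'can'),("wrist",(225,230),.087,"can"),("wrist",(298,245),.03,"diskish"),("wrist",(437,222),.072,"ptr"),("wrist",(243,315),.092,"sq"),("scene",(240,217),.092,"sq"),("scene",(231,230),.127,"tall"),("scene",(268,268),.072,"ptr")]:
    print(t,n,onz(n,uv,z,o).round(3))
# tool axes
print(Ro.from_euler('xyz',o['eef_rot']).as_matrix().round(2))
for n,b in [("scene",(190,180,320,310)),("side",(230,190,360,300))]:
    im=cv2.imread(f"pics/{n}0.png")[b[1]:b[3],b[0]:b[2]]
    cv2.imwrite(f"pics/{n}z.png",cv2.resize(im,None,fx=4.5,fy=4.5,interpolation=cv2.INTER_CUBIC))
E
```

```text
head scene [ 0.57  -0.073  0.195]
head wrist [ 0.57  -0.053  0.195]
can wrist [0.59  0.023 0.087]
can wrist [ 0.497 -0.023  0.087]
diskish wrist [ 0.572 -0.059  0.03 ]
ptr wrist [ 0.722 -0.02   0.072]
sq wrist [ 0.512 -0.116  0.092]
sq scene [ 0.508 -0.136  0.092]
tall scene [ 0.618 -0.154  0.127]
ptr scene [ 0.722 -0.038  0.072]
[[-0.  1. -0.]
 [ 0. -0. -1.]
 [-1. -0. -0.]]
```

View pics/scenez.png

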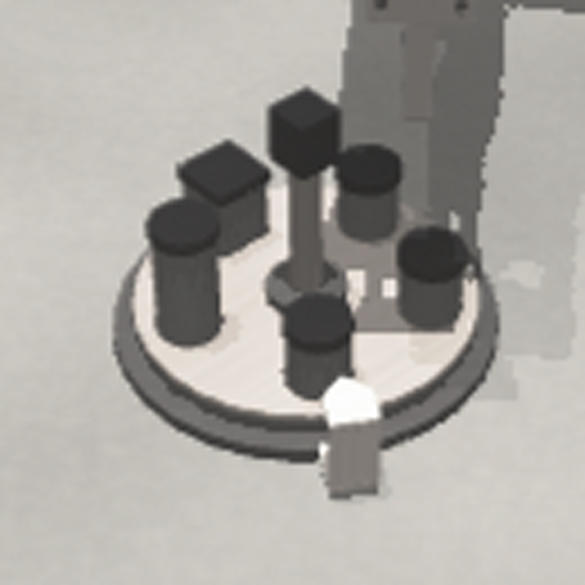

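View pics/sidez.png

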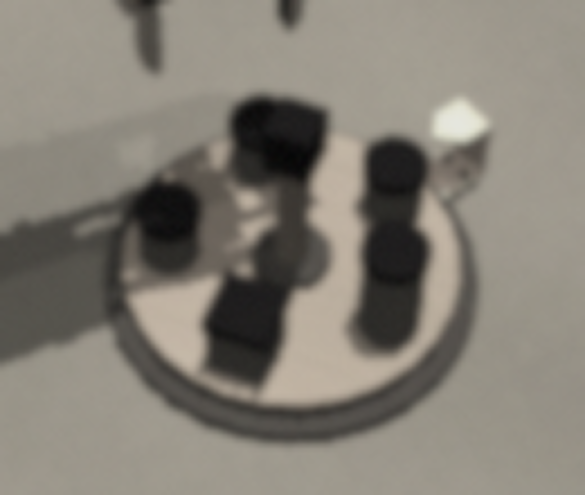

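```bash
python3 - <<'E'
from h import *
o=ctrl.get_obs()
for dx in (-.047,.047):
  p=o['ee_pos']+[dx,0,0]
  for n in("wrist","scene","side"): print(n,proj(n,p,o).round(1))
for n,uv in [("scene",(257.8,204)),("side",(230+300/4.5,190+122/4.5))]: print(n,onz(n,uv,.195).round(3))
c=[ray("scene",(257.8,204)),ray("side",(230+297/4.5,190+120/4.5))]
print("sq side",onz("side",(230+248/4.5,190+310/4.5),.092),"tall side",onz("side",(230+396/4.5,190+248/4.5),.127),"ptr",onz("side",(230+460/4.5,190+118/4.5),.072))
print("tall scene", onz("scene",(190+184/4.5,180+227/4.5),.127))
for n in("wrist","scene","side"): print(n, ray(n,(280,210),o))
E
```

```text
wrist [201.7 253.8]
scene [282.3 188.3]
side [265.3 203.6]
wrist [357.  253.9]
scene [282.3 206.1]
side [292.9 194.3]
scene [ 0.575 -0.074  0.195]
side [ 0.572 -0.081  0.195]
sq side [ 0.50582695 -0.14303555  0.092     ] tall side [ 0.60970839 -0.15907566  0.127     ] ptr [ 0.72772657 -0.03886523  0.072     ]
tall scene [ 0.6201924  -0.15367418  0.127     ]
wrist (array([0.54936637, 0.07318096, 0.38425354]), array([ 0.00406043, -0.24774557, -0.96881662]))
scene (array([ 1.67094459, -0.01757012,  0.99716773]), array([-0.79963058,  0.00822104, -0.60057282]))
side (array([ 0.16615301, -0.88169542,  1.32286935]), array([ 0.25440588,  0.58109372, -0.7733628 ]))
```

```bash
python3 - <<'E'
import cv2
for n,b in [("scene",(230,130,350,250)),("side",(230,120,350,220))]:
    im=cv2.imread(f"pics/{n}0.png")[b[1]:b[3],b[0]:b[2]]
    cv2.imwrite(f"pics/{n}g.png",cv2.resize(im,None,fx=5,fy=5,interpolation=cv2.INTER_CUBIC))
E
```

```text
(no output)
```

View pics/sideg.png

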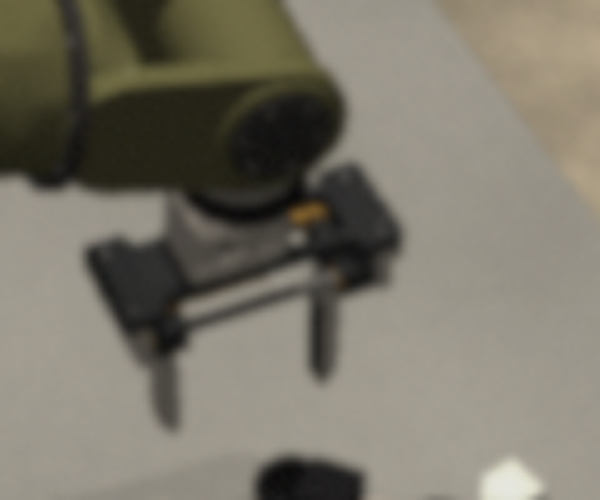

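View pics/sceneg.png

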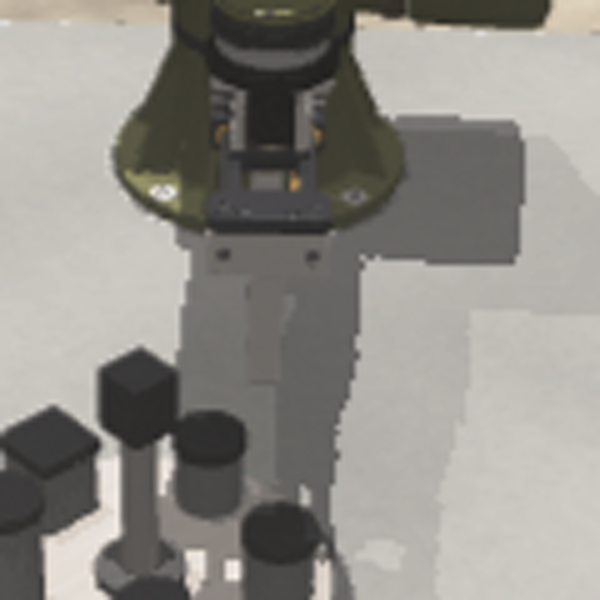

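The side view shows fingertips at (264,206) and (294,196), matching the projected TCP, so the fixed cameras are sound. In the wrist view the gripper bar hides the head. I'll shift the arm so the wrist camera sees the caddy clear of the bar.

{"fn": "play_rows", "kwargs": {
  "increments": [
    [[0,-1.5,0,2.5,0],[0,-1.5,0,2.5,0],[0,-1.5,0,2.5,0],[0,-1.5,0,2.5,0],[0,0,0,0,0],[0,0,0,0,0]]
  ]
}}

```text
time_s: 0.65
ee_pos: [0.55, -0.1008, 0.2656]
eef_rot: [1.496, 1.57, -0.076]
force: [-0.7, -0.3, 0.3]
grip_width: 0.094
```

```bash
python3 - <<'E'
from h import *
import json
o=ctrl.get_obs(); print(o['time_s'],o['ee_pos'],o['eef_rot'])
im=ctrl.camera("wrist")[:,:,::-1].copy(); cv2.imwrite("pics/wrist1.png",im)
json.dump({k:np.asarray(v).tolist() for k,v in o.items()},open("o1.json","w"))
E
```

```text
0.65 [ 0.54999753 -0.10077371  0.26556398] [ 1.49639597  1.57023605 -0.07629969]
```

View pics/wrist1.png

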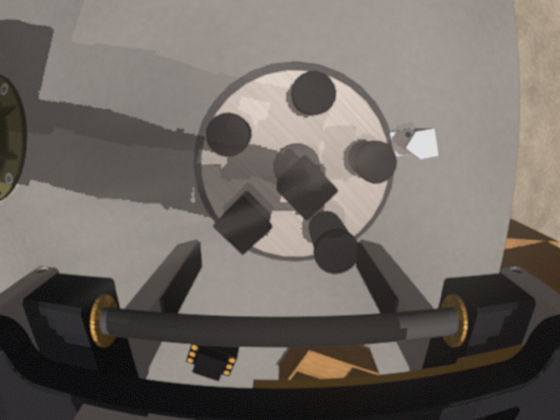

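The wrist view is now clear: head near (306,187), square canister near (244,222), tall jar lid near (336,250), the low cans at (313,93), (229,133) and (376,160), and the pointer lip at (422,143). Next I'll zoom in to refine these.

```bash
python3 - <<'E'
import cv2
im=cv2.imread("pics/wrist1.png")[50:280,180:450]
im=cv2.convertScaleAbs(im,alpha=2.0,beta=0)
cv2.imwrite("pics/wrist1z.png",cv2.resize(im,None,fx=2.6,fy=2.6,interpolation=cv2.INTER_CUBIC))
E
```

```text
(no output)
```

View pics/wrist1z.png

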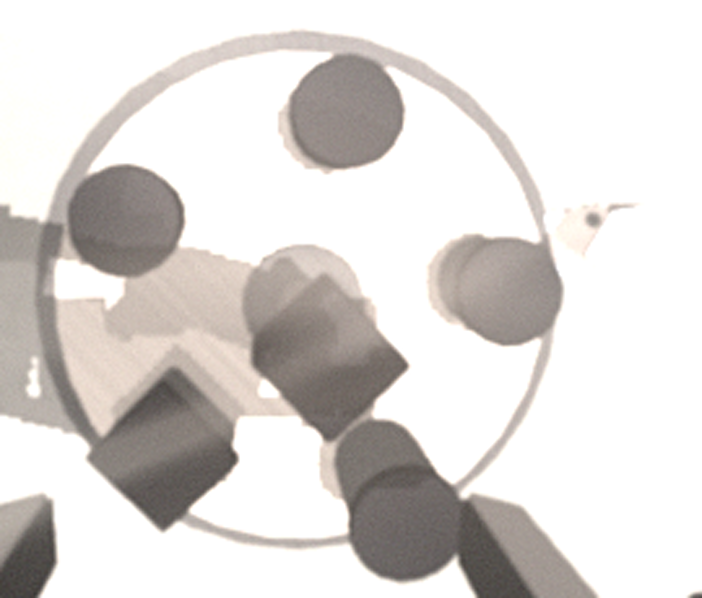

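```bash
python3 - <<'E'
from h import *
import json
from scipy.optimize import least_squares
o={k:np.array(v) for k,v in json.load(open("o1.json")).items()}
z=lambda u,v:(180+u/2.6-.3,50+v/2.6-.3)
pts=[(163.5,458,.092,0),(405,523,.127,72),(508,290,.087,144),(347,111,.087,216),(127,220,.087,288)]
P=np.array([onz('wrist',z(u,v),h,o)[:2] for u,v,h,_ in pts]); A=np.radians([p[3] for p in pts])
print(P.round(4))
f=lambda q:(q[:2]+.09*np.c_[np.cos(q[2]+A),np.sin(q[2]+A)]-P).ravel()
r=least_squares(f,[.57,-.07,-2.3]); print(r.x, np.degrees(r.x[2]), f(r.x).reshape(-1,2).round(4))
print("head",onz('wrist',z(332,362),.195,o))
c=r.x[:2]
im=cv2.imread("pics/wrist1.png"); im=cv2.convertScaleAbs(im,alpha=1.6)
ptr=math=None
for uv in [(422,143),(411,143),(404,134)]:
  for h in (.072,.0): 
    p=onz('wrist',uv,h,o)[:2]; d=p-c; print(uv,h,p.round(3),np.hypot(*d).round(3),np.degrees(np.arctan2(d[1],d[0])).round(1))
for rad,h in ((.125,.03),(.14,.012)):
  for a in np.linspace(0,6.28,90):
    u=proj('wrist',[c[0]+rad*np.cos(a),c[1]+rad*np.sin(a),h],o); cv2.circle(im,(int(round(u[0])),int(round(u[1]))),0,(0,0,255),-1)
cv2.imwrite("pics/ov1.png",cv2.resize(im[40:280,180:460],None,fx=2.6,fy=2.6,interpolation=cv2.INTER_CUBIC))
im=cv2.imread("pics/wrist1.png")[110:180,370:450]
cv2.imwrite("pics/ptr1.png",cv2.resize(im,None,fx=8,fy=8,interpolation=cv2.INTER_CUBIC))
E
```

```text
[[ 0.5086 -0.1364]
 [ 0.6098 -0.1536]
 [ 0.6592 -0.0621]
 [ 0.5873  0.0128]
 [ 0.4948 -0.0332]]
[ 0.57194906 -0.07448831 -2.37401745] -136.02118046114234 [[-0.0014 -0.0006]
 [ 0.0015 -0.0018]
 [ 0.0019  0.0001]
 [ 0.0003  0.0013]
 [-0.0023  0.001 ]]
head [ 0.57215899 -0.07446632  0.195     ]
(422, 143) 0.072 [ 0.724 -0.039] 0.156 13.2
(422, 143) 0.0 [ 0.758 -0.041] 0.189 10.2
(411, 143) 0.072 [ 0.709 -0.04 ] 0.142 14.2
(411, 143) 0.0 [ 0.74  -0.042] 0.171 10.9
(404, 134) 0.072 [ 0.699 -0.029] 0.135 19.5
(404, 134) 0.0 [ 0.728 -0.03 ] 0.163 16.0
```

View pics/ov1.png

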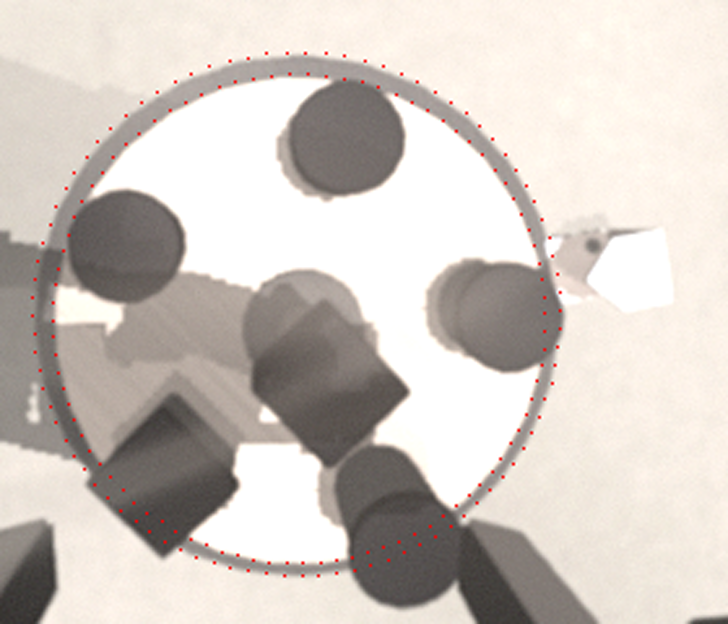

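View pics/ptr1.png

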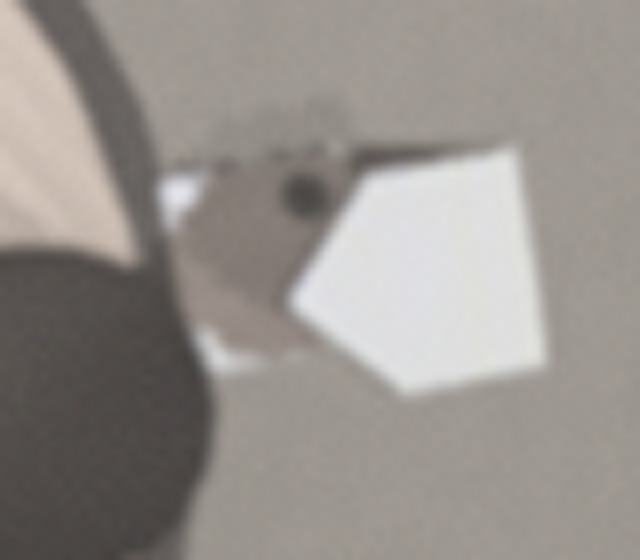

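```bash
python3 - <<'E'
from h import *
import json
o={k:np.array(v) for k,v in json.load(open("o1.json")).items()}
c=np.array([.5719,-.0745])
P=[onz('wrist',(369.5+u/8,109.5+v/8),.072,o)[:2] for u,v in [(288,302),(515,150),(545,372),(375,182),(407,394)]]
for p in P+[(P[1]+P[2])/2,(P[3]+P[4])/2,sum(P)/5]:
  d=p-c; print(p.round(4),np.hypot(*d).round(4),np.degrees(np.arctan2(d[1],d[0])).round(2))
d=P[1]+P[2]-2*P[0];print(np.degrees(np.arctan2(d[1],d[0])))
d=P[1]+P[2]-P[3]-P[4];print(np.degrees(np.arctan2(d[1],d[0])), np.hypot(*(P[1]-P[2])))
E
```

```text
[ 0.7021 -0.0452] 0.1335 12.67
[ 0.7401 -0.0195] 0.1769 18.09
[ 0.7474 -0.0537] 0.1767 6.75
[ 0.7159 -0.0262] 0.1519 18.54
[ 0.7231 -0.0583] 0.1521 6.11
[ 0.7438 -0.0366] 0.176 12.43
[ 0.7195 -0.0423] 0.1511 12.32
[ 0.7257 -0.0406] 0.1575 12.43
11.667841095645123
13.068634924604957 0.034939516405397004
```

Pointer direction is 12.4° and the caddy axis is at (0.572, -0.0745). The square canister sits at -136.0°. So the plan is +148.4° CCW for the square canister, then 72° CW for the tall jar. With the jaws at -46° at the start, one grasp covers both turns.

{"fn": "play_rows", "kwargs": {
  "increments": [
    [[0,0,1.1,-1.3,0],[0,0,1.1,-1.3,0],[0,0,0,0,6.5],[0,0,0,0,6.5],[0,0,0,0,6.5],[0,0,0,0,6.5],[0,0,0,0,6.5],[0,0,0,0,6.5],[0,0,0,0,7.0],[0,0,0,0,0],[0,0,0,0,0]]
  ]
}}

```text
time_s: 1.62
ee_pos: [0.5718, -0.0731, 0.2647]
eef_rot: [-1.018, 1.57, 2.896]
force: [-0.3, -0.6, -0.3]
grip_width: 0.0939
```

```bash
cat > s.py <<'E'
from h import *
o=ctrl.get_obs(); R=Ro.from_euler('xyz',o['eef_rot']).as_matrix()
print(round(o['time_s'],2),o['ee_pos'].round(4),"jaw yaw",np.degrees(np.arctan2(R[1,1],R[0,1])).round(2),"toolx",R[:,0].round(3),"F",o['force'].round(1),"M",o['moment'].round(2),"w",o['grip_width'].round(4),"q",o['qpos'].round(2))
E
python3 s.py
```

```text
Traceback (most recent call last):
  File "s.py", line 3, in <module>
    print(round(o['time_s'],2),o['ee_pos'].round(4),"jaw yaw",np.degrees(np.arctan2(R[1,1],R[0,1])).round(2),"toolx",R[:,0].round(3),"F",o['force'].round(1),"M",o['moment'].round(2),"w",o['grip_width'].round(4),"q",o['qpos'].round(2))
                                                                                                                                                                                          ^^^^^^^^^^^^^^^^^^^^^
AttributeError: 'float' object has no attribute 'round'
```

{"fn": "play_rows", "kwargs": {
  "increments": [
    [[0,2.7,0,0,0],[0,2.7,0,0,0],[0,2.7,0,0,0],[0,2.7,0,0,0],[0,0,0,0,0],[0,0,0,0,0],[0,0,0,0,0]]
  ]
}}

```text
time_s: 2.2
ee_pos: [0.5726, -0.0739, 0.1591]
eef_rot: [2.196, 1.569, -0.175]
force: [-0.3, -0.2, 0.8]
grip_width: 0.0941
```

```bash
sed -i "s/o\['grip_width'\].round(4)/round(o['grip_width'],4)/" s.py; python3 s.py; python3 -c "
from h import *
for n in ('wrist','side'): cv2.imwrite(f'pics/{n}2.png',ctrl.camera(n)[:,:,::-1])"
```

```text
2.2 [ 0.5726 -0.0739  0.1591] jaw yaw -45.88 toolx [ 0.002 -0.    -1.   ] F [-0.3 -0.2  0.8] M [ 0.01  0.07 -0.03] w 0.0941 q [-0.19  0.4   1.5   0.    1.24  0.61]
```

View pics/wrist2.png

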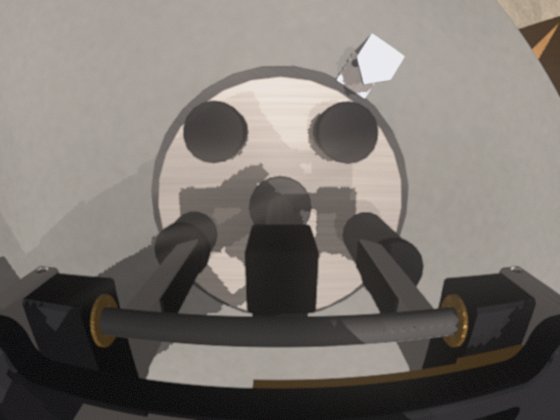

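View pics/side2.png

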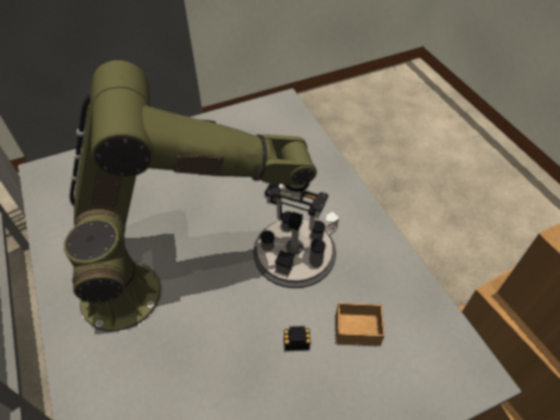

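The wrist view shows the head at (282,270), centred and square between the fingers. I'll close on it now.

{"fn": "play_rows", "kwargs": {
  "increments": [
    [[255,0.3,0,0,0],[255,0,0,0,0],[255,0,0,0,0],[255,0,0,0,0],[255,0,0,0,0],[255,0,0,0,0],[255,0,0,0,0],[255,0,0,0,0],[255,0,0,0,0],[255,0,0,0,0]]
  ],
  "newtons": 40
}}

```text
time_s: 3.13
ee_pos: [0.5731, -0.0751, 0.1544]
eef_rot: [1.799, 1.567, -0.575]
force: [14.2, -10.3, -6.0]
grip_width: 0.0362
```

```bash
python3 s.py
```

```text
3.13 [ 0.5731 -0.0751  0.1544] jaw yaw -46.03 toolx [ 0.003 -0.002 -1.   ] F [ 14.2 -10.3  -6. ] M [-0.99 -1.52  0.08] w 0.0362 q [-0.19  0.4   1.5  -0.    1.23  0.61]
```

{"fn": "play_rows", "kwargs": {
  "increments": [
    [[255,0,0.1,0,0],[255,0,0,0,0],[255,0,0,0,-2],[255,0,0,0,-4],[255,0,0,0,-5],[255,0,0,0,-5],[255,0,0,0,-5],[255,0,0,0,-5],[255,0,0,0,-4],[255,0,0,0,-2],[255,0,0,0,0],[255,0,0,0,0]]
  ]
}}

```text
time_s: 4.13
ee_pos: [0.5728, -0.075, 0.1544]
eef_rot: [1.0, 1.57, -0.816]
force: [3.1, -4.2, -3.8]
grip_width: 0.0357
```

```bash
python3 s.py
```

```text
4.13 [ 0.5728 -0.075   0.1544] jaw yaw -14.08 toolx [ 0. -0. -1.] F [ 3.1 -4.2 -3.8] M [-0.63 -0.9   0.06] w 0.0357 q [-0.19  0.41  1.5  -0.    1.23  0.05]
```

{"fn": "play_rows", "kwargs": {
  "increments": [
    [[255,0,0,0,-2],[255,0,0,0,-4],[255,0,0,0,-5],[255,0,0,0,-5],[255,0,0,0,-6],[255,0,0,0,-6],[255,0,0,0,-6],[255,0,0,0,-6],[255,0,0,0,-6],[255,0,0,0,-6],[255,0,0,0,-5],[255,0,0,0,-4]]
  ]
}}

```text
time_s: 5.13
ee_pos: [0.5723, -0.0751, 0.1544]
eef_rot: [-2.274, 1.57, -3.022]
force: [-3.4, -5.3, -0.8]
grip_width: 0.0358
```

{"fn": "play_rows", "kwargs": {
  "increments": [
    [[255,0,0,0,-4],[255,0,0,0,-5],[255,0,0,0,-5],[255,0,0,0,-6],[255,0,0,0,-6],[255,0,0,0,-6],[255,0,0,0,-6],[255,0,0,0,-5],[255,0,0,0,-5],[255,0,0,0,-4],[255,0,0,0,-2.4],[255,0,0,0,-1]]
  ]
}}

```text
time_s: 6.13
ee_pos: [0.5721, -0.0755, 0.1544]
eef_rot: [-2.853, 1.569, -2.636]
force: [-3.2, -9.8, 0.3]
grip_width: 0.0357
```

{"fn": "play_rows", "kwargs": {
  "increments": [
    [[255,0,0,0,0],[255,0,0,0,0],[255,0,0,0,0]]
  ]
}}

```text
time_s: 6.38
ee_pos: [0.5721, -0.0756, 0.1544]
eef_rot: [-2.824, 1.569, -2.61]
force: [-3.0, -9.7, 0.4]
grip_width: 0.0357
```

```bash
python3 s.py;  python3 -c "
from h import *
import json
o=ctrl.get_obs(); json.dump({k:np.asarray(v).tolist() for k,v in o.items()},open('o3.json','w'))
for n in ('wrist','scene'): cv2.imwrite(f'pics/{n}3.png',ctrl.camera(n)[:,:,::-1])
im=cv2.imread('pics/scene3.png')[180:310,190:320]
cv2.imwrite('pics/scene3z.png',cv2.resize(im,None,fx=4.5,fy=4.5,interpolation=cv2.INTER_CUBIC))
"
```

```text
6.38 [ 0.5721 -0.0756  0.1544] jaw yaw 102.26 toolx [-0.001 -0.001 -1.   ] F [-3.  -9.7  0.4] M [-0.71  0.31  0.12] w 0.0357 q [-0.19  0.41  1.5  -0.    1.24 -1.98]
```

View pics/wrist3.png

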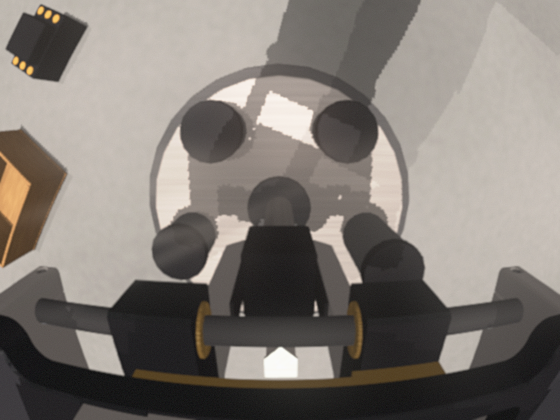

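View pics/scene3z.png

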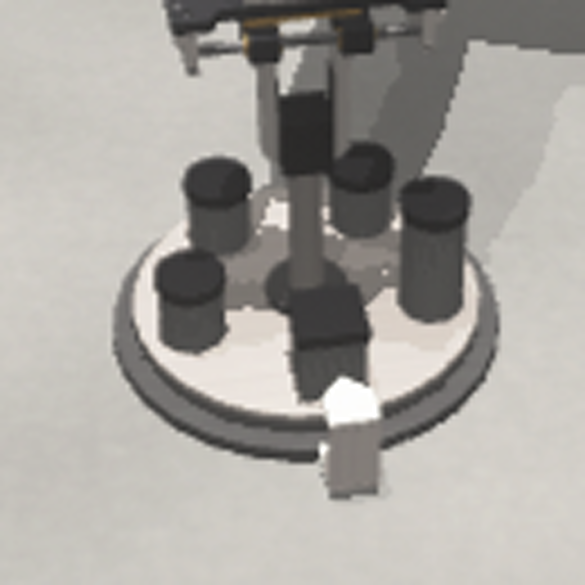

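The scene view shows the square canister right behind the pointer, with its lid at about (330,313) in the zoomed crop. I'll check this numerically.

```bash
python3 - <<'E'
from h import *
import json
o={k:np.array(v) for k,v in json.load(open("o3.json")).items()}
c=np.array([.5719,-.0745]); a=np.radians(12.4)
print("front",c+.09*np.array([np.cos(a),np.sin(a)]))
p=onz('scene',(189.6+330/4.5,179.6+313/4.5),.092); print("sq scene",p)
P=[onz('wrist',uv,h,o)[:2] for uv,h in [((213,131),.087),((345,131),.087),((180,250),.087),((393,270),.127)]]
for p,off in zip(P,(216,144,288,72)):
  d=p-c; print(p.round(4),np.hypot(*d).round(4),((np.degrees(np.arctan2(d[1],d[0]))-off+180)%360-180).round(2))
E
```

```text
front [ 0.65980051 -0.05517382]
sq scene [ 0.66288819 -0.05531863  0.092     ]
[ 0.5117 -0.1398] 0.0888 11.29
[ 0.4902 -0.0416] 0.0881 14.08
[ 0.6131 -0.1512] 0.0871 10.25
[0.5779 0.0112] 0.0859 13.98
```

{"fn": "play_rows", "kwargs": {
  "increments": [
    [[255,0,0,0,0],[255,0,0,0,0],[255,0,0,0,0],[255,0,0,0,0],[255,0,0,0,0],[255,0,0,0,0],[255,0,0,0,0],[255,0,0,0,0],[255,0,0,0,0],[255,0,0,0,0],[255,0,0,0,0],[255,0,0,0,0]]
  ]
}}

```text
time_s: 7.48
ee_pos: [0.5721, -0.0756, 0.1544]
eef_rot: [-2.808, 1.569, -2.594]
force: [-2.7, -9.0, 0.1]
grip_width: 0.0359
```

The carousel angle averages 12.4°, right on the pointer, and it has rested for over 1 s. Next is the 72° clockwise turn.

{"fn": "play_rows", "kwargs": {
  "increments": [
    [[255,0,0,0,2],[255,0,0,0,4],[255,0,0,0,5],[255,0,0,0,5],[255,0,0,0,5],[255,0,0,0,5],[255,0,0,0,5],[255,0,0,0,5],[255,0,0,0,5],[255,0,0,0,5],[255,0,0,0,5],[255,0,0,0,5]]
  ]
}}

```text
time_s: 8.48
ee_pos: [0.5723, -0.0751, 0.1544]
eef_rot: [-2.146, 1.57, -2.913]
force: [-2.7, -4.7, -0.6]
grip_width: 0.0356
```

{"fn": "play_rows", "kwargs": {
  "increments": [
    [[255,0,0,0,5],[255,0,0,0,5],[255,0,0,0,4],[255,0,0,0,2],[255,0,0,0,0],[255,0,0,0,0],[255,0,0,0,0],[255,0,0,0,0],[255,0,0,0,0],[255,0,0,0,0]]
  ]
}}

```text
time_s: 9.32
ee_pos: [0.5724, -0.075, 0.1544]
eef_rot: [-1.874, 1.57, -2.916]
force: [-1.7, -4.3, -1.2]
grip_width: 0.0355
```

```bash
python3 s.py;  python3 -c "
from h import *
import json
o=ctrl.get_obs(); json.dump({k:np.asarray(v).tolist() for k,v in o.items()},open('o4.json','w'))
for n in ('wrist','scene'): cv2.imwrite(f'pics/{n}4.png',ctrl.camera(n)[:,:,::-1])
im=cv2.imread('pics/scene4.png')[180:310,190:320]
cv2.imwrite('pics/scene4z.png',cv2.resize(im,None,fx=4.5,fy=4.5,interpolation=cv2.INTER_CUBIC))
"
```

```text
9.32 [ 0.5724 -0.075   0.1544] jaw yaw 30.28 toolx [-0.001 -0.    -1.   ] F [-1.7 -4.3 -1.2] M [-0.36 -0.35 -0.11] w 0.0355 q [-0.19  0.41  1.5  -0.    1.24 -0.72]
```

View pics/wrist4.png

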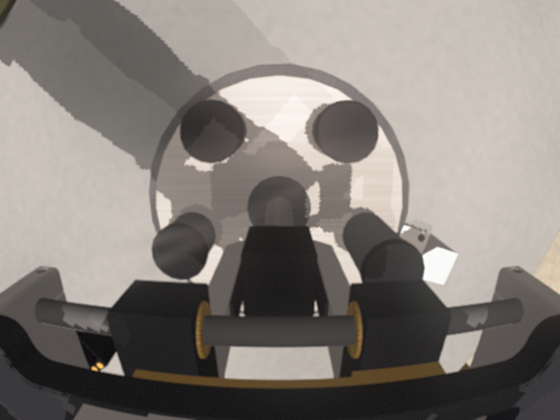

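View pics/scene4z.png

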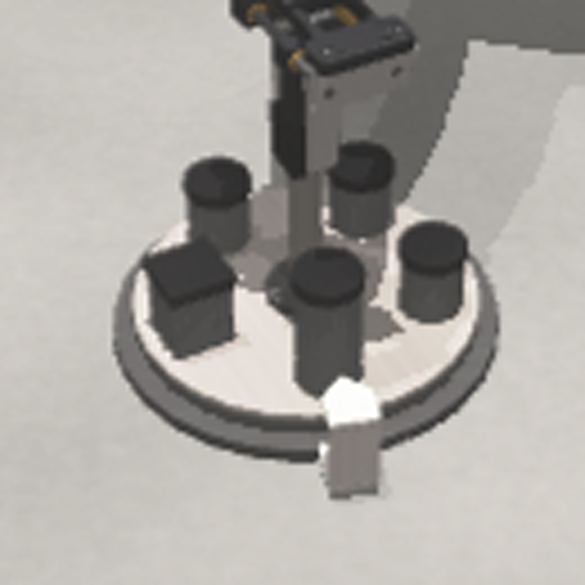

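The scene view shows the tall jar directly behind the pointer, with its lid at (328,272) in the crop. In the wrist view the cans sit where they did before in the gripper frame, so nothing slipped.

```bash
python3 - <<'E'
from h import *
p=onz('scene',(189.6+328/4.5,179.6+271/4.5),.127); print(p, np.hypot(*(p[:2]-[.6598,-.0552])))
o=ctrl.get_obs(); print(o['joint_vel'].round(3))
a=cv2.imread('pics/scene0.png');b=cv2.imread('pics/scene4.png')
for n,(x0,y0,x1,y1) in dict(carton=(115,225,185,285),cont=(155,200,192,235),spool=(385,195,432,240)).items():
  print(n,cv2.absdiff(a,b)[y0:y1,x0:x1].mean())
ctrl.hand_in()
E
```

```text
[ 0.66075127 -0.05662393  0.127     ] 0.0017124518233451221
[-0.001  0.    -0.     0.001  0.002 -0.003]
carton 1.9812698412698413
cont 1.8741312741312741
spool 1.9963750985027582
the job is handed in; nothing more can be done
```

I handed the job in with the tall jar at the pointer and the gripper still holding the caddy head. No verdict is reported.

- **Square canister:** I gripped the head from above at 40 N and turned the caddy 148.4° counter-clockwise. The canister then rested at the pointer for over 1 s. The wrist camera put it about 0° off the pointer on average, though single cans read up to 2.2° off. The scene camera put it about 3 mm from the spot.
- **Tall jar:** I then turned the caddy 72° clockwise in the same grip. The scene camera puts the jar axis about 1.7 mm from the spot, against the 11 mm allowed.
- **Holding still:** The gripper opening reads 35.5 mm on the 36 mm head. Joint speeds were near zero and the pictures showed no slip.
- **Other things on the bench:** The reel, contactor and tray look unchanged between the first and last pictures.

**Disagreement:** My first wrist-camera reading was about 20 mm off in y from the fixed cameras. The gripper bar partly hid the caddy in that picture. I took a clearer picture before gripping, and it agreed with the fixed cameras to within a few millimetres.

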